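# Check jack screws with the pitch comb and pack the case

### The job

Slide back the cover of the tool case, take out the thread pitch comb leaf and check each lab-jack screw on the bench in the order red, yellow, blue (some may be missing): seat the leaf's teeth fully home in the middle of the thread, lying flat along the screw, and hold it there for about a second. Then hang the leaf back in its stand, lay every screw in the bay of its colour, and slide the cover fully shut; do not disturb the flask, tape or dish.

Things in the scene. Friction and masses are not known exactly. Their poses are not given: they have to be found in the camera images.
- case: Open grey tool case fixed to the bench, 156 (x) x 282 (y) x 62 mm high, walls and floor 5 mm, under a sliding cover; origin at the centre of its underside, z up, its front wall faces -x. Inside, along y: bay 1, bay 2, bay 3 (60 mm apart), then the leaf stand 55 mm beyond bay 3; bay 1 is 48 mm from the side wall inside. All bay, stand and cover points share its axes.
- cover_grip (a point): Grip bar of the cover: black, 70 mm long (y), 12 mm thick (x), 28 mm high, standing on the flat green cover (154 x 272 x 5 mm, its top 67 mm above the bench). This point is the middle of the bar, 14 mm below its top. x = the way the cover slides open, z up.
- cover (a joint): Sliding cover: 0 = fully shut, grows to 0.15 m = fully open, slid off along the case's +x (away from the robot), which bares the whole inside but for its last 2 mm. It slides level with light friction (about 2 N) and stays where it is left.
- leaf_c (a point): Thread pitch comb leaf, upright: steel blade 54 mm long (x), 4 mm thick (y), five teeth pointing down, 4 mm deep, 4.8 to 1.4 mm wide, at x = 0, +-10, +-20 mm; above it an orange grip block 56 x 16 x 22 mm. 48 mm high, 80 g, ends alike. This point is half-way up, 24 mm above the tooth tips; the block spans 2 to 24 mm above it. z up. At first it hangs in its stand.
- leaf_stand (a point): Where leaf_c lies when the leaf hangs home, mid-stand (28 mm above the case floor). The stand: two black cheeks along x, 10 mm apart inside, 14.8 mm over the outsides, tops 30 mm above the floor, between end stops 66 mm apart that rise 6 mm higher. The blade hangs between the cheeks, the grip block rests on their tops. z up.
- red_c (a point): Jack screw with red ends, lying along x; None if absent. 120 mm long: square 30 mm ends, 20 mm long, and 80 mm of thread between, 28 mm over crests, 20 mm at roots, ring grooves at x = 0, +-10, +-20, +-30 mm, 8 mm wide at the top, 4.5 below. 0.2 to 0.45 kg, ends alike, lies on any side; grip at mid-thread. This point: centre, 15 mm up. Leaf home: leaf_c 34 mm above it (riding on crests: 38).
- yellow_c (a point): Jack screw with yellow ends, lying along x; None if absent. 120 mm long: square 30 mm ends, 20 mm long, and 80 mm of thread between, 28 mm over crests, 20 mm at roots, ring grooves at x = 0, +-10, +-20, +-30 mm, 8 mm wide at the top, 4.5 below. 0.2 to 0.45 kg, ends alike, lies on any side; grip at mid-thread. This point: centre, 15 mm up. Leaf home: leaf_c 34 mm above it (riding on crests: 38).
- blue_c (a point): Jack screw with blue ends, lying along x; None if absent. 120 mm long: square 30 mm ends, 20 mm long, and 80 mm of thread between, 28 mm over crests, 20 mm at roots, ring grooves at x = 0, +-10, +-20, +-30 mm, 8 mm wide at the top, 4.5 below. 0.2 to 0.45 kg, ends alike, lies on any side; grip at mid-thread. This point: centre, 15 mm up. Leaf home: leaf_c 34 mm above it (riding on crests: 38).
- bay_1 (a point): Bay 1, for the red screw: red strip on the floor, 1 red stud on the front wall. Where the screw's centre lies when packed, 15 mm above the raised bay floor (25 mm above the bench). x along, y across, z up. Saddle blocks 12 mm high leave a 38 mm gap (y) for each square end; none within 44 mm of the middle. Walls inside at x = +-73 mm.
- bay_2 (a point): Bay 2, for the yellow screw: yellow strip on the floor, 2 yellow studs on the front wall. Where the screw's centre lies when packed, 15 mm above the raised bay floor (25 mm above the bench). x along, y across, z up. Saddle blocks 12 mm high leave a 38 mm gap (y) for each square end; none within 44 mm of the middle. Walls inside at x = +-73 mm.
- bay_3 (a point): Bay 3, for the blue screw: blue strip on the floor, 3 blue studs on the front wall. Where the screw's centre lies when packed, 15 mm above the raised bay floor (25 mm above the bench). x along, y across, z up. Saddle blocks 12 mm high leave a 38 mm gap (y) for each square end; none within 44 mm of the middle. Walls inside at x = +-73 mm.
- flask: Bystander: small conical glass flask with a stopper, 94 mm wide, 158 mm high; origin at the centre of its underside. Leave alone.
- tape: Bystander: roll of yellow tape lying flat, 70 mm across, 19 mm high; origin at the centre of its underside. Leave alone.
- dish: Bystander: closed clear petri dish, 94 mm across, 18 mm high; origin at the centre of its underside. Leave alone.
Not all that is in view belongs to the job. What is shaped like the part that bears blue_c but pink is not meant.

How it is judged:
By the outcome, as a careful person would: the job done as asked, in the order asked, and still so for the second after the job is handed in, with the robot touching nothing.
Of red, yellow, blue only 2 to 3 are there at a start; the rules pass over those that are not, and their reading is None.
At some moment in a run one of red, yellow, blue may be knocked a few centimetres aside while the robot is not near it.
It also fails if it takes over 210 s, if anything falls off the work surface, if the arm or the gripper's body presses on something with over 40 N, if the wrist force passes 120 N, or if a joint passes its speed limit or range.

### The arm

A 6-joint arm with a two-finger parallel gripper is mounted at the origin on the work surface. World frame = base frame: x ahead of the robot, y to its left, z up, the work surface at z = 0. Lengths are in m, angles in rad, forces in N, time in s.
With the tool pointing down it reaches from about 0.35 to 0.975 m from the base axis. Payload 17.4 kg.
Tool frame: the origin (TCP) lies midway between the tips of the shut fingers; the grasp point (between the pads) lies 19 mm behind it; x points along the fingers, y is the direction in which the jaws open and shut, and the axes are right-handed (so a half turn about x gives the same grasp; the last joint's range is limited). The gripper opens to 85 mm and grips with 20 to 120 N. Pads are 22 mm wide; open, the fingers measure 114 mm over their backs; the gripper's body (76 mm by 85 mm) begins 54 mm behind the grasp point. The pads swing forward as they close: fully open they stand 13 mm farther back than shut.
Start: joints at [1.224, 0.116, 1.442, -0, 1.584, -0.038], TCP at [0.205, 0.643, 0.203] pointing down, gripper open.
Joint ranges: [-2.83, 2.83], [-0.83, 2.19], [0.07, 2.5], [-1.14, 4.28], [0.01, 3], [-2.97, 2.97]. Speed limits (rad/s): [1.89, 1.89, 2.22, 3.14, 3.14, 3.14].

### API

Orientations are given as a unit quaternion [w, x, y, z].
In Python, from plant import bot, effector, viewer, readout gives the robot as it stands. The module is installed in compiled form; this text tells all that it offers. Calls block until the motion is done:
- bot.movep(position, orientation): joint-space move of the TCP to a pose.
- bot.servo_line(position, vel=0.15, attitude=None, stop_force=None): straight line of the TCP; attitude=None keeps the orientation; vel is the mean speed in m/s. With stop_force (N) it stops when the force on the tool has changed by that much, and returns True; else False.
- bot.movej(angles): joint-space move.
- effector.let_go() and effector.gripper_close(strength=None): open the fingers fully, or close them until they stop; strength is the grip in N (None keeps the last).
- bot.sleep(seconds).
- bot.solve_ik(position, orientation): joint angles nearest the present ones, or None.
- viewer.capture(name): name is "scene" or "top" or "wrist"; returns a dict with "image" (400x640x3 uint8, red, green, blue), "fovy" (degrees; the focal length in pixels is half the picture's height over the tangent of half this angle, whatever the lens; pixels are square), "cx", "cy" (the principal point, pixels), "R" (3x3) and "t" (3): a world point X has camera coordinates R X + t. Camera axes: x right, y down, z forward; pixel columns grow to the right and rows downward; lengths in m; the calibration is good to about 2 mm. A picture is of the moment at which its call begins. There is no depth.
A pose or a line that the arm cannot do raises bot.MotionError and nothing moves.
- bot.hand_in(): hands the job in, once; it reports no verdict.
Readings, each from a call of its own:
- readout.current_time(): time.
- readout.current_joint_pos(): joint angles.
- readout.current_dq(): joint speeds.
- readout.current_tau(): joint torques, N m.
- readout.current_tcp_pos(): TCP position.
- readout.current_eef_rot(): TCP orientation.
- readout.current_wrist_force(): force on the tool from outside, world axes, zero at the start.
- readout.current_moment(): the same for the moment, N m.
- readout.current_width(): opening from 0.0 (shut) to 1.0 (fully open).
Only numpy, scipy, OpenCV 4.12 (cv2) and the standard library are available. Lean on these libraries where they do the work, as an engineer would, in place of code of your own. Each camera call takes 0.05 s, during which the arm holds its last target. There are 200 camera calls.

## Working session

There is one attempt and no reset: what is moved stays moved. The work goes in short steps, each a Python script; the robot and the scene stay as the last script left them, time stands still between calls to the robot, and variables do not carry over. Pictures are saved under pics/ and viewed, about 12 in all and at most 16, crops included, and the job is handed in when it is done.

```bash
mkdir -p pics; ls; cat > h.py <<'E'
import numpy as np, cv2
from plant import bot, effector, viewer, readout
def cap(n):
    c=viewer.capture(n); c['f']=200/np.tan(np.radians(c['fovy'])/2); c['R']=np.array(c['R']); c['t']=np.array(c['t']); return c
def save(c,name,box=None,s=1):
    im=c['image']
    if box: x0,y0,x1,y1=box; im=im[y0:y1,x0:x1]
    if s!=1: im=cv2.resize(im,None,fx=s,fy=s,interpolation=cv2.INTER_CUBIC)
    cv2.imwrite('pics/'+name+'.png',im[:,:,::-1])
def ray(c,u,v,z):
    d=c['R'].T@np.array([(u-c['cx'])/c['f'],(v-c['cy'])/c['f'],1.]); o=-c['R'].T@c['t']
    return o+d*(z-o[2])/d[2]
def proj(c,X):
    p=c['R']@np.array(X)+c['t']; return c['cx']+c['f']*p[0]/p[2], c['cy']+c['f']*p[1]/p[2]
E
python3 - <<'E'
from h import *
import pickle
for n in ('scene','top'):
    c=cap(n); save(c,n+'0',s=1.25); pickle.dump(c,open(n+'0.pkl','wb'))
    print(n,c['fovy'],c['cx'],c['cy'],(-c['R'].T@c['t']).round(3),c['R'].round(3).tolist())
print(readout.current_time(),readout.current_eef_rot(),readout.current_tcp_pos())
E
```

```text
pics
scene 50.788444098643524 322.4827271162853 203.45102029335663 [1.315 0.457 0.922] [[-0.556, 0.831, -0.003], [0.592, 0.394, -0.703], [-0.583, -0.393, -0.711]]
top 45.34746273700745 316.11465579420974 202.15114106098216 [0.365 0.02  1.656] [[0.002, -1.0, 0.002], [-0.987, -0.002, -0.163], [0.163, -0.001, -0.987]]
0.1 [ 0.69861854  0.10839286  0.69877435 -0.10907581] [0.20505495 0.64290322 0.20206032]
```

View pics/scene0.png

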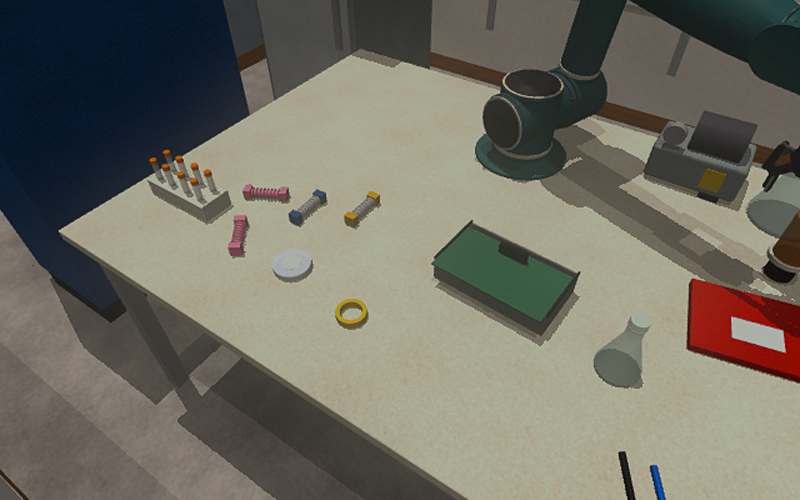

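View pics/top0.png

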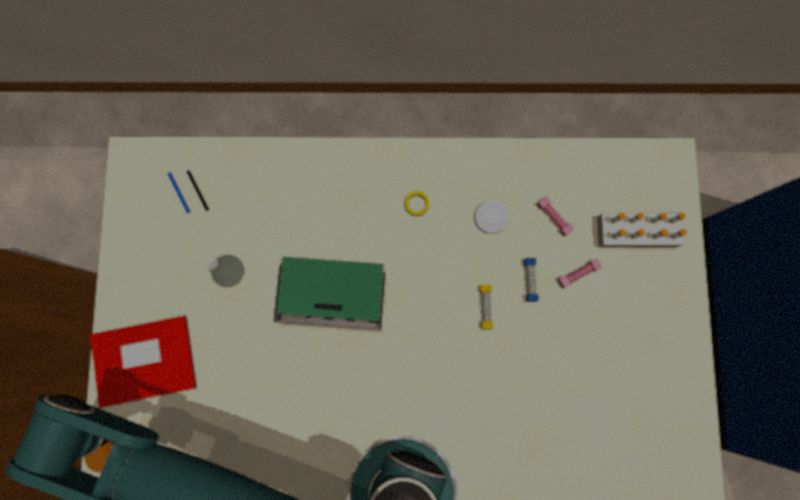

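Candidates in top0 at 800-px scale: yellow screw (486,306) and blue screw (531,279). The look-alikes to leave are the pinks (555,215) and (580,273) and the yellow tape (416,204). There is no red screw in view. Next: coarse positions and wrist views.

```bash
python3 - <<'E'
from h import *
import pickle
c=pickle.load(open('top0.pkl','rb'))
P=lambda u,v,z: ray(c,u/1.25,v/1.25,z).round(3)
for n,u,v,z in [('bar',328,305,.095),('covTL',282,258,.067),('covTR',384,263,.067),('FL',276,322,.062),('FR',381,327,.062),('y1',486,288,.03),('y2',487,325,.03),('b1',530,262,.03),('b2',532,297,.03),('tape',417,204,.02),('dish',491,217,.018),('flask',228,270,.0),('pink',580,273,.03)]: print(n,P(u,v,z))
# tool-down quaternion, jaws angle
from scipy.spatial.transform import Rotation as R
q=readout.current_eef_rot(); M=R.from_quat([q[1],q[2],q[3],q[0]]).as_matrix(); print(M.round(3))
open('h.py','a').write('''
from scipy.spatial.transform import Rotation as Rn
def Q(a,flip=False):
    """tool down, jaw axis (tool y) at angle a from world x"""
    if flip: a=a+np.pi
    x=np.array([0,0,-1.]); y=np.array([np.cos(a),np.sin(a),0]); M=np.c_[x,y,np.cross(x,y)]
    q=Rn.from_matrix(M).as_quat(); return [q[3],q[0],q[1],q[2]]
''')
from importlib import reload
import h; reload(h)
for p in ([.45,.12,.4],[.5,-.3,.4]):
  for a in (-np.pi/2,0,np.pi/2,np.pi):
    print(p,a,bot.solve_ik(p,h.Q(a)))
E
```

```text
bar [0.485 0.193 0.095]
covTL [0.613 0.322 0.067]
covTR [0.6   0.048 0.067]
FL [0.442 0.333 0.062]
FR [0.429 0.055 0.062]
y1 [ 0.537 -0.23   0.03 ]
y2 [ 0.437 -0.23   0.03 ]
b1 [ 0.609 -0.353  0.03 ]
b2 [ 0.513 -0.355  0.03 ]
tape [ 0.774 -0.043  0.02 ]
dish [ 0.738 -0.25   0.018]
flask [0.589 0.484 0.   ]
pink [ 0.579 -0.488  0.03 ]
[[-0.     0.304  0.953]
 [-0.001  0.953 -0.304]
 [-1.    -0.001 -0.   ]]
[0.45, 0.12, 0.4] -1.5707963267948966 [ 2.05821684e-01 -3.18104065e-01  1.52606071e+00 -4.44089210e-16
  1.93363601e+00  1.77661801e+00]
[0.45, 0.12, 0.4] 0 [ 2.05821684e-01 -3.18104065e-01  1.52606071e+00 -4.44089210e-16
  1.93363601e+00  2.05821684e-01]
[0.45, 0.12, 0.4] 1.5707963267948966 [ 2.05821684e-01 -3.18104065e-01  1.52606071e+00 -4.44089210e-16
  1.93363601e+00 -1.36497464e+00]
[0.45, 0.12, 0.4] 3.141592653589793 [ 2.05821684e-01 -3.18104065e-01  1.52606071e+00 -4.44089210e-16
  1.93363601e+00 -2.93577097e+00]
[0.5, -0.3, 0.4] -1.5707963267948966 [-5.84165591e-01 -6.76173756e-02  1.31158543e+00 -4.44089210e-16
  1.89762460e+00  9.86630736e-01]
[0.5, -0.3, 0.4] 0 [-5.84165591e-01 -6.76173756e-02  1.31158543e+00 -4.44089210e-16
  1.89762460e+00 -5.84165591e-01]
[0.5, -0.3, 0.4] 1.5707963267948966 [-5.84165591e-01 -6.76173756e-02  1.31158543e+00 -4.44089210e-16
  1.89762460e+00 -2.15496192e+00]
[0.5, -0.3, 0.4] 3.141592653589793 [-5.84165591e-01 -6.76173756e-02  1.31158543e+00 -4.44089210e-16
  1.89762460e+00  2.55742706e+00]
```

```bash
python3 - <<'E'
from h import *
import pickle
bot.movep([.47,-.29,.36],Q(0)); c=cap('wrist'); save(c,'w1',s=1.25); pickle.dump(c,open('w1.pkl','wb'))
print((-c['R'].T@c['t']).round(3),c['R'].round(3).tolist(),c['fovy'])
bot.movep([.46,.19,.40],Q(0)); c=cap('wrist'); save(c,'w2',s=1.25); pickle.dump(c,open('w2.pkl','wb'))
print(readout.current_time())
E
```

```text
[ 0.47  -0.207  0.532] [[1.0, 0.0, -0.0], [0.0, -0.948, 0.318], [0.0, -0.318, -0.948]] 66.95433094182344
5.3833
```

View pics/w1.png

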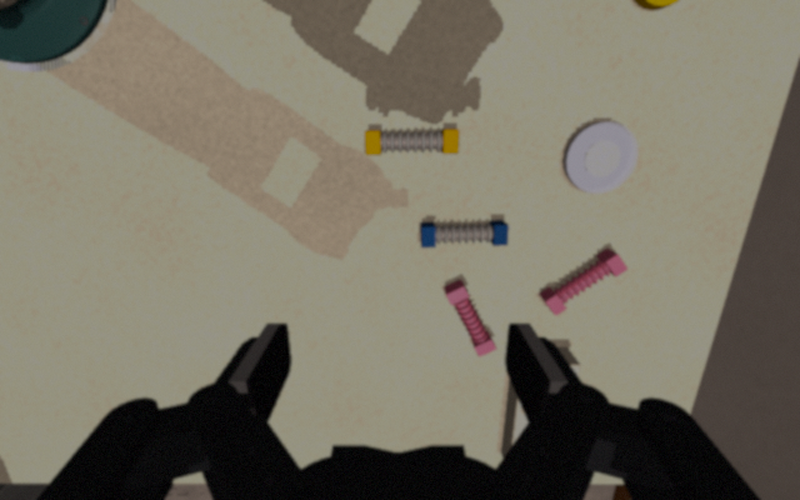

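View pics/w2.png

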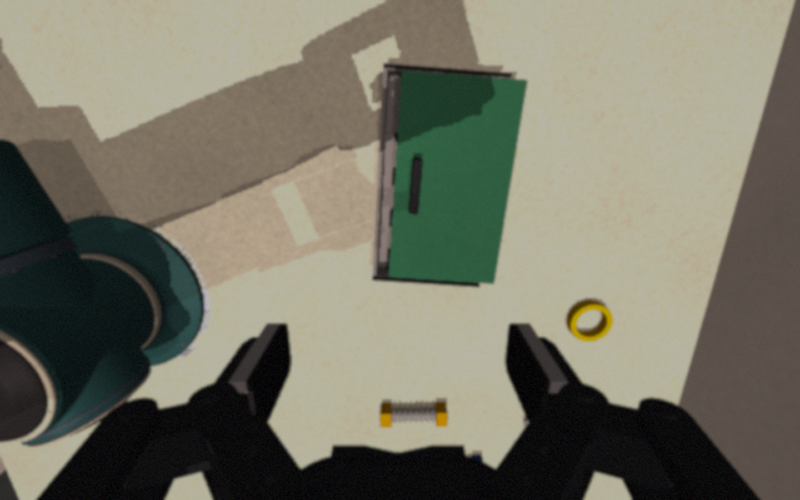

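w1 shows yellow (412,141), blue (464,233), and two pink decoys. w2 shows the cover already slightly open, the bar at (416,184), and the case corners at (386,66) and (377,278).

```bash
python3 - <<'E'
from h import *
import pickle
c=pickle.load(open('w1.pkl','rb'));P=lambda u,v,z: ray(c,u/1.25,v/1.25,z).round(4)
for n,u,v in [('y',412,140.5),('yl',373,142),('yr',452,140),('b',464,233),('bl',428,235),('br',500,232.5)]: print(n,P(u,v,.03))
c=pickle.load(open('w2.pkl','rb'))
for n,u,v,z in [('bar',416,184,.095),('bart',417.5,156,.095),('barb',414,213,.095),('c++',525,80,.067),('c+-',493,282,.067),('c-+',401,70,.067),('c--',389,278,.067),('wall-+',386,66,.062),('wall--',376,279,.062)]: print(n,P(u,v,z))
save(c,'w2crop',(280,40,440,240),3)
E
```

```text
y [ 0.4888 -0.2283  0.03  ]
yl [ 0.4389 -0.2302  0.03  ]
yr [ 0.5398 -0.2277  0.03  ]
b [ 0.562 -0.351  0.03 ]
bl [ 0.5124 -0.3539  0.03  ]
br [ 0.6116 -0.3503  0.03  ]
bar [0.4836 0.199  0.095 ]
bart [0.4849 0.2332 0.095 ]
barb [0.4815 0.1617 0.095 ]
c++ [0.6165 0.3214 0.067 ]
c+- [0.5986 0.0529 0.067 ]
c-+ [0.4647 0.3327 0.067 ]
c-- [0.4478 0.0594 0.067 ]
wall-+ [0.4464 0.3378 0.062 ]
wall-- [0.4287 0.0557 0.062 ]
```

View pics/w2crop.png

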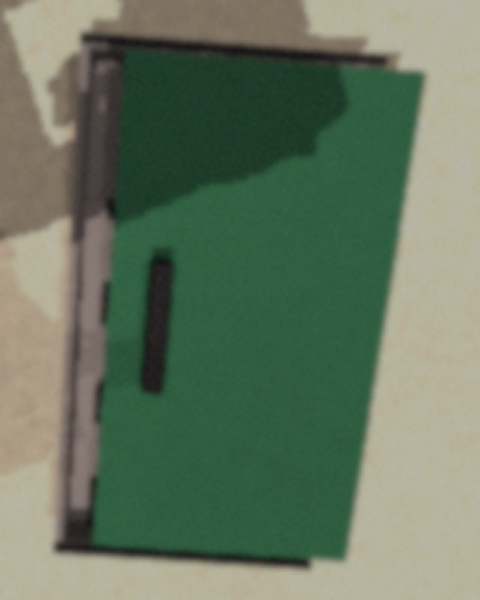

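```bash
cat >> h.py <<'E'
YAW=-0.063
def ex(): return np.array([np.cos(YAW),np.sin(YAW),0])
def ey(): return np.array([-np.sin(YAW),np.cos(YAW),0])
C0=np.array([.5154,.1919,0])
def case(x,y,z): return C0+x*ex()+y*ey()+np.array([0,0,z])
E
python3 - <<'E'
from h import *
import pickle
b=np.array([.4834,.1982,0]); q=Q(YAW)
bot.movep(b+[0,0,.14],q); bot.servo_line(b+[0,0,.074],vel=.1)
effector.gripper_close(40); print('w',readout.current_width(),readout.current_wrist_force())
r=bot.servo_line(b+[0,0,.074]+.145*ex(),vel=.1,stop_force=15); print(r,readout.current_tcp_pos(),readout.current_wrist_force())
effector.let_go(); p=readout.current_tcp_pos(); bot.servo_line(np.array(p)+[0,0,.08],vel=.2)
p=case(0,-.02,.30); bot.movep(p,q); c=cap('wrist'); save(c,'w3',s=1.25); pickle.dump(c,open('w3.pkl','wb')); print(readout.current_time())
E
```

```text
w -0.0013475152613270647 [-0.76441808  0.21345684 -0.65191281]
False [0.62781294 0.18916943 0.07412784] [-0.80966545  0.0734387   0.18439394]
11.725
```

View pics/w3.png

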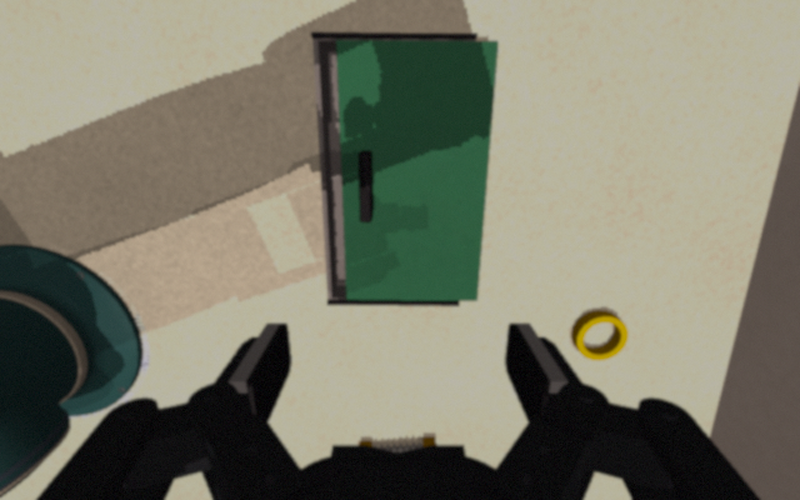

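```bash
python3 - <<'E'
from h import *
import pickle
c=pickle.load(open('w3.pkl','rb'));P=lambda u,v,z: ray(c,u/1.25,v/1.25,z).round(4)
print((-c['R'].T@c['t']).round(3),c['R'].round(3).tolist(),readout.current_tcp_pos(),readout.current_eef_rot(),case(0,-.02,.3))
for n,u,v,z in [('bart',366,153,.095),('barb',367,220,.095),('c++',496,42,.067),('c+-',476,300,.067),('wall-+',314,35,.062),('wall--',330,303,.062),('tape',599,336,.01)]: print(n,P(u,v,z))
b=np.array([.4834,.1982,0]); q=Q(YAW)
bot.movep(b+[0,0,.16],q); effector.gripper_close(); c=cap('wrist'); save(c,'w4',s=1.25);s=cap('scene');save(s,'s4',(320,100,640,300),2.5)
E
```

```text
[0.52  0.254 0.47 ] [[0.998, -0.063, -0.002], [-0.059, -0.946, 0.319], [-0.022, -0.318, -0.948]] [0.51451299 0.17193239 0.29744666] [-0.4834614  -0.51451214 -0.48449217  0.51653622] [0.51414083 0.17193968 0.3       ]
bart [0.4872 0.2286 0.095 ]
barb [0.4823 0.1624 0.095 ]
c++ [0.6171 0.3208 0.067 ]
c+- [0.5988 0.0511 0.067 ]
wall-+ [0.4446 0.3387 0.062 ]
wall-- [0.4257 0.0555 0.062 ]
tape [ 0.7805 -0.0436  0.01  ]
```

View pics/s4.png

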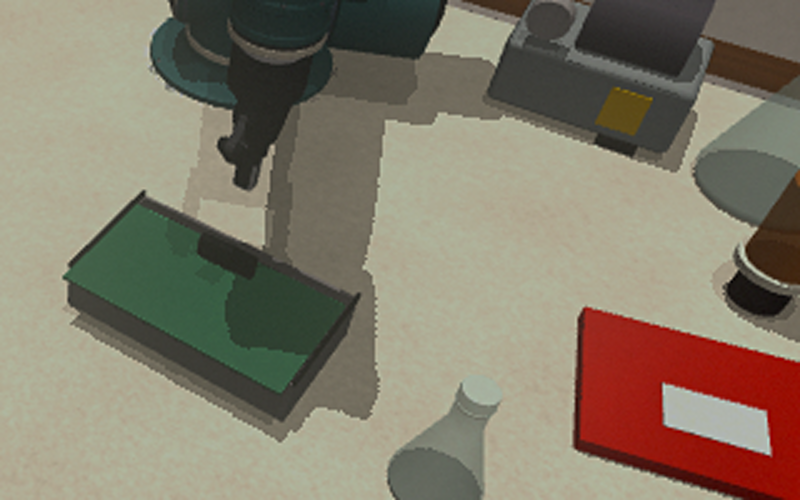

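View pics/w4.png

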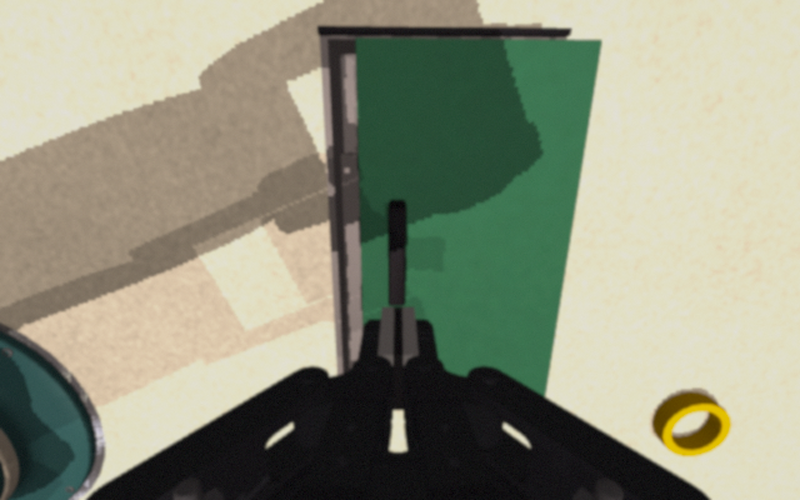

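```bash
python3 - <<'E'
from h import *
s=cap('scene'); k=lambda X:[round((a-b)*2.5) for a,b in zip(proj(s,X),(320,100))]
t=readout.current_tcp_pos();print(t,k(t),'bar',k([.484,.198,.095]),k([.484,.198,.067]),k(case(-.078,-.141,.062)),k(case(-.078,.141,.062)))
b=np.array([.4834,.1982,0])
r=bot.servo_line(b+[0,0,.080],vel=.05,stop_force=8);print(r,readout.current_tcp_pos(),readout.current_wrist_force())
c=cap('wrist'); save(c,'w5',(200,100,500,320),2.5);s=cap('scene');save(s,'s5',(320,100,560,300),3)
E
```

```text
[0.48339737 0.19819612 0.15997392] [240, 204] bar [231, 247] [227, 265] [140, 195] [356, 298]
False [0.48352932 0.19824507 0.08030222] [-0.09849613  0.11463933 -0.03551204]
```

View pics/s5.png

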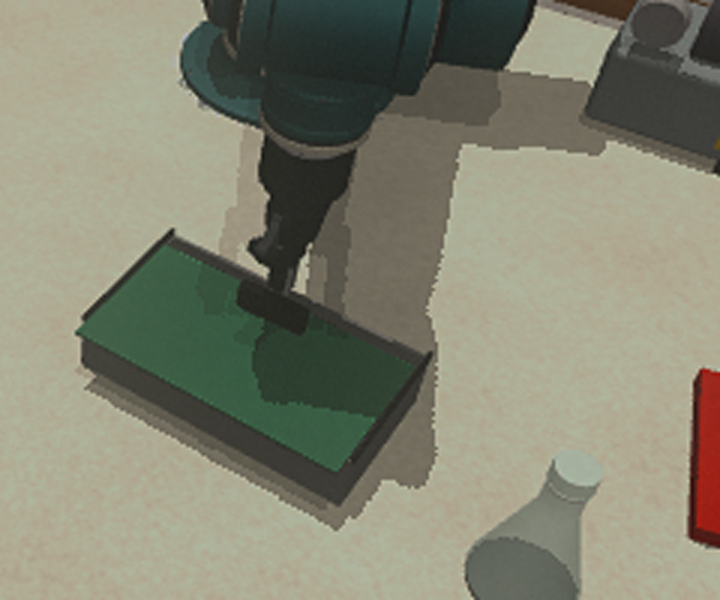

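```bash
python3 - <<'E'
from h import *
b=np.array([.4834,.1982,0])
r=bot.servo_line(b+[0,0,.062],vel=.02,stop_force=4);print(r,readout.current_tcp_pos(),readout.current_wrist_force())
E
```

```text
True [0.48361625 0.1981649  0.06638471] [ 0.82112772 -0.85002902  7.47581257]
```

View pics/w5.png

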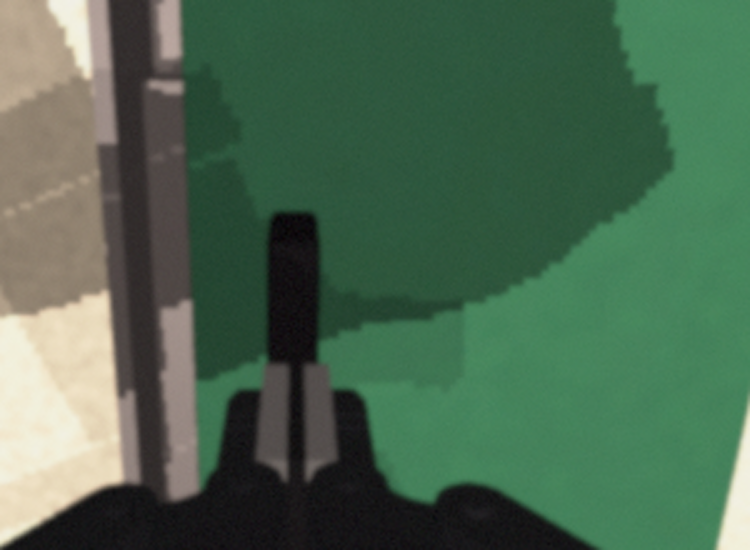

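```bash
python3 - <<'E'
from h import *
b=np.array([.4834,.1982,0])
bot.servo_line(b+[0,0,.15],vel=.2)
p=np.array([.46,-.06,0]); bot.movep(p+[0,0,.08],Q(YAW)); bot.servo_line(p+[0,0,.02],vel=.1)
print(readout.current_wrist_force())
r=bot.servo_line(p+[0,0,-.035],vel=.02,stop_force=4);print(r,readout.current_tcp_pos(),readout.current_wrist_force())
bot.servo_line(p+[0,0,.05],vel=.2)
print(readout.current_time())
E
```

```text
[ 0.07340606 -0.05371587  0.23064869]
True [ 0.46012951 -0.06001625 -0.02857642] [-0.33437994  1.02506405  6.28774821]
20.825
```

```bash
cat >> h.py <<'E'
T=np.array([0,0,.028])   # measured: shut finger tips are 28 mm behind the reported TCP
def tip(p): return np.array(p)-T
E
python3 - <<'E'
from h import *
import pickle
b=np.array([.4838,.1975,0]); q=Q(YAW)
effector.let_go()
bot.movep(tip(b+[0,0,.16]),q); bot.servo_line(tip(b+[0,0,.072]),vel=.1)
effector.gripper_close(40); print('w',readout.current_width(),readout.current_wrist_force())
r=bot.servo_line(tip(b+[0,0,.072])+.145*ex(),vel=.1,stop_force=15); print(r,readout.current_tcp_pos(),readout.current_wrist_force())
effector.let_go(); p=np.array(readout.current_tcp_pos()); bot.servo_line(p+[0,0,.09],vel=.2)
p=case(-.0,-.02,.23); bot.movep(p,q); c=cap('wrist'); save(c,'w6',s=1.25); pickle.dump(c,open('w6.pkl','wb')); print(readout.current_time())
E
```

```text
w 0.12976654213199545 [-0.22890774 -0.07372388  2.67342069]
True [0.61032211 0.18856071 0.0441355 ] [-12.49143089  -1.03564695  14.71645454]
27.4833
```

View pics/w6.png

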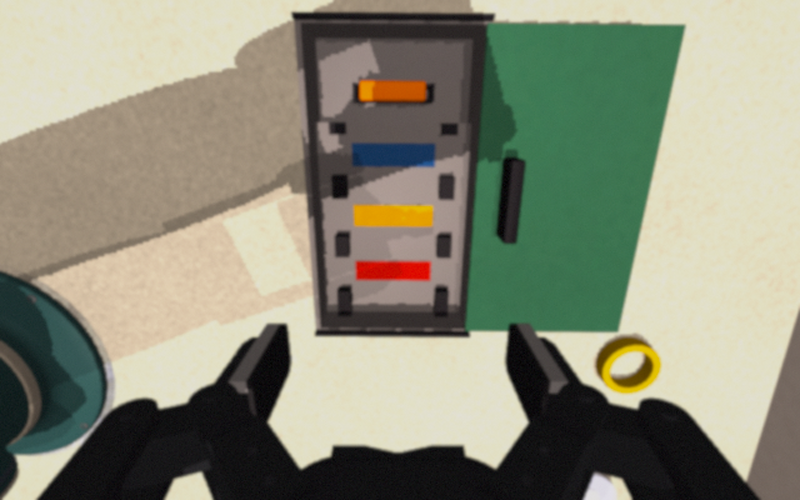

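```bash
python3 - <<'E'
from h import *
import pickle
c=pickle.load(open('w6.pkl','rb')); im=c['image']; hsv=cv2.cvtColor(im,cv2.COLOR_RGB2HSV)
def m(lo,hi,s=130): 
    k=(hsv[...,0]>=lo)&(hsv[...,0]<=hi)&(hsv[...,1]>s)&(hsv[...,2]>50); k[280:]=0;k[:,:240]=0;k[:,370:]=0; return k
def rel(p): d=p-C0; return np.round([d@ex()*1e3,d@ey()*1e3],1)
for n,lo,hi in [('blue',100,125),('red',0,4),('yel',19,30),('leaf',5,18)]:
    k=m(lo,hi).astype(np.uint8); nn,l,st,ce=cv2.connectedComponentsWithStats(k); 
    i=1+np.argmax(st[1:,4]); u,v=ce[i]; print(n,st[i],ce[i].round(1),rel(ray(c,u,v,.01)))
for v in range(62,86): print(v,im[v,300],im[v,330],im[v,284:294,0],im[v,336:348,0])
w=[(247*1.2,0)]
for n,u,v in [('-+',293,15),('--',316,333),('++',494,15),('+-',469,335)]: print(n,rel(ray(c,u/1.25,v/1.25,.062)))
print('bar',rel(ray(c,513/1.25,158/1.25,.095)),rel(ray(c,508/1.25,242/1.25,.095)))
E
```

```text
blue [ 282  115   65   18 1065] [314.2 123.5] [-5.  32.4]
red [284 209  61  16 913] [314.5 216.1] [ -5.2 -92.6]
yel [ 283  164   64   17 1061] [314.3 172. ] [ -5.2 -30. ]
leaf [286  64  56  18 923] [314.7  72.5] [-4.1 91.6]
62 [100  86  83] [99 87 85] [156 149 137 117 110 117 129 130 120 109] [100  98  98  97  99  97  98  97  97  96  97  96]
63 [120  85  75] [109  84  77] [156 151 136 123 126 134 144 143 141 138] [108 107 109 105 100  98  96  94  98  98  96  96]
64 [159  85  52] [136  79  58] [152 149 141 142 165 184 189 191 190 190] [134 134 133 126 111 102  96  95  97  99  95  97]
65 [188  87   7] [168  78  21] [139 141 142 164 199 218 221 221 221 222] [167 167 166 154 134 109  93  92  91  90  89  94]
66 [202  95   0] [191  84   0] [106 113 130 172 212 226 227 229 228 228] [188 189 185 173 145 105  85  81  77  75  77  80]
67 [202  95   0] [199  87   0] [ 71  80 114 172 215 228 229 229 229 229] [198 197 193 179 145  99  67  59  55  50  53  70]
68 [203  95   0] [199  86   0] [ 48  57 103 170 216 228 229 229 229 229] [200 199 194 179 142  88  48  36  38  30  41  62]
69 [201  90   0] [
[... 1382 characters left out ...]
 130 161 174 178 179 181] [135 133 125 106  76  46  28  22  21  33  53  75]
81 [94 53 38] [93 42 15] [ 52  44  43  60  81 101 113 119 125 127] [92 92 83 68 49 35 30 30 33 47 69 83]
82 [87 70 65] [69 47 40] [ 65  65  61  58  62  69  74  86 100 112] [65 62 57 51 47 46 47 50 56 68 83 91]
83 [86 77 74] [67 58 57] [ 83  81  76  73  71  71  77  89 109 128] [64 64 63 63 64 66 71 75 80 85 91 96]
84 [88 80 77] [76 70 67] [ 90  90  86  78  83  84  91 103 123 135] [77 75 75 80 82 84 89 90 91 94 94 95]
85 [90 81 79] [88 80 76] [ 92  93  90  89  87  92  98 110 125 128] [88 87 88 89 92 94 93 96 96 96 96 96]
-+ [-81.9 142.4]
-- [ -83.5 -141. ]
++ [ 75.4 142.3]
+- [  72.9 -143.3]
bar [91. 36.] [ 93.5 -33.4]
```

```bash
cat >> h.py <<'E'
YAW=-.064; C0=np.array([.5107,.1919,0])
def rel(p): d=p-C0; return np.round([d@ex()*1e3,d@ey()*1e3],1)
H=dict(blue=(100,125),red=(0,4),yel=(19,30),leaf=(5,18))
def box(c,n,roi=(0,0,640,400),s=130):
    hsv=cv2.cvtColor(c['image'],cv2.COLOR_RGB2HSV); lo,hi=H[n]
    k=((hsv[...,0]>=lo)&(hsv[...,0]<=hi)&(hsv[...,1]>s)&(hsv[...,2]>50)).astype(np.uint8)
    z=np.zeros_like(k); x0,y0,x1,y1=roi; z[y0:y1,x0:x1]=k[y0:y1,x0:x1]
    n,l,st,ce=cv2.connectedComponentsWithStats(z)
    return [(cv2.minAreaRect(np.argwhere(l==i)[:,::-1].astype(np.float32)),st[i],ce[i]) for i in np.argsort(-st[:,4]) if i and st[i,4]>60]
E
python3 - <<'E'
from h import *
import pickle
bot.movep(case(0,.087+.024,.17),Q(YAW)); c=cap('wrist'); pickle.dump(c,open('w7.pkl','wb'))
for n in ('leaf','blue','yel'):
  for r,st,ce in box(c,n,(150,50,480,330))[:2]: print(n,np.round(r[0],1),np.round(r[1],1),round(r[2],1),st,ce.round(1),rel(ray(c,*ce,.010)))
im=c['image']
b=box(c,'leaf',(150,50,480,330))[0][1]; x,y,w,h=b[:4]
print('far edge mid', rel(ray(c,x+w/2-.5,y-.5,.057)),'ends',rel(ray(c,x-.5,y+2,.057)),rel(ray(c,x+w-.5,y+2,.057)))
print(im[y-3:y+h+4,int(x+w*.7)].tolist())
save(c,'w7',(200,90,440,290),3)
E
```

```text
leaf [318. 206.] [58. 22.] 0.0 [ 289  195   59   23 1258] [317.3 205.9] [-1.2 75.2]
blue [318.5 244.5] [15. 67.] 90.0 [ 285  237   68   16 1045] [318.4 244.4] [ 0.1 25.6]
yel [318. 289.] [16. 66.] 90.0 [ 285  281   67   17 1025] [317.9 288.8] [ -0.5 -37.5]
far edge mid [ -0.3 104. ] ends [-29.4 101.4] [ 28.8 101.4]
[[7, 7, 12], [12, 6, 11], [24, 13, 14], [52, 22, 3], [86, 32, 0], [108, 45, 0], [113, 44, 0], [116, 45, 0], [119, 46, 0], [142, 56, 0], [183, 79, 0], [219, 106, 0], [230, 124, 0], [233, 134, 0], [233, 135, 0], [233, 136, 0], [233, 135, 0], [233, 133, 0], [233, 134, 0], [231, 130, 0], [233, 132, 0], [233, 132, 0], [231, 134, 0], [223, 128, 0], [184, 104, 0], [126, 74, 34], [74, 52, 42], [60, 50, 49], [81, 72, 70], [115, 104, 99]]
```

View pics/w7.png

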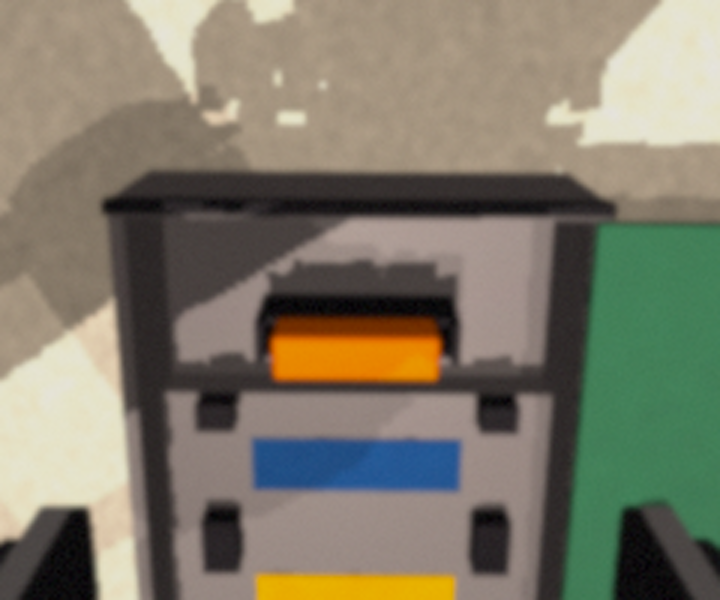

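```bash
python3 - <<'E'
from h import *
import pickle
c6=pickle.load(open('w6.pkl','rb'));c7=pickle.load(open('w7.pkl','rb'))
def tri(obs):
    A=[];b=[]
    for c,u,v in obs:
        d=c['R'].T@np.array([(u-c['cx'])/c['f'],(v-c['cy'])/c['f'],1.]); d/=np.linalg.norm(d); o=-c['R'].T@c['t']; P=np.eye(3)-np.outer(d,d); A.append(P); b.append(P@o)
    X=np.linalg.lstsq(np.vstack(A),np.hstack(b),rcond=None)[0]; return rel(X),round(X[2]*1e3,1)
for n in ('blue','yel'):
    print(n,tri([(c,*box(c,n,r)[0][2]) for c,r in ((c6,(240,0,370,280)),(c7,(240,50,400,330)))]))
print('far top edge',tri([(c6,313.5,64.2),(c7,317.5,201.5)]))
print('bench tape?',[ (np.round(x[0][0]),x[1][4]) for c in (c6,c7) for x in box(c,'yel')][:6])
for v in (201.5,216.4): print('z.057',rel(ray(c7,317.5,v,.057)))
print('cams',[(-c['R'].T@c['t']).round(4) for c in (c6,c7)], readout.current_tcp_pos(), readout.current_eef_rot())
E
```

```text
blue (array([-0. , 33.9]), np.float64(26.3))
yel (array([ -0.3, -25.8]), np.float64(26.7))
far top edge (array([-0.5, 96.4]), np.float64(56.2))
bench tape? [(array([502., 292.]), np.int32(1308)), (array([314., 172.]), np.int32(1061)), (array([293.,  72.]), np.int32(64)), (array([318., 289.]), np.int32(1025)), (array([494., 394.]), np.int32(158))]
z.057 [-0.8 96.7]
z.057 [-0.8 80.8]
cams [array([0.5195, 0.254 , 0.4009]), array([0.5235, 0.3853, 0.3403])] [0.51804013 0.30248178 0.16924287] [-0.48370308 -0.51529261 -0.48378773  0.51619211]
```

```bash
cat >> h.py <<'E'
C0=C0+.002*ey()
def screw(n,guess,z=.20,name=None,dy=.083):
    """view from straight above; returns centre xy, yaw"""
    bot.movep([guess[0],guess[1]-dy,z],Q(0)); bot.sleep(.15); c=cap('wrist')
    if name: save(c,name)
    u,v=proj(c,[guess[0],guess[1],.03]); r=box(c,n,(max(0,int(u-130)),max(0,int(v-90)),int(u+130),int(v+90)))[:2]
    p=sorted([ray(c,*b[0][0],.03) for b in r],key=lambda a:a[0])
    print(n,[(np.round(b[0][0],1),np.round(b[0][1],1),round(b[0][2]),b[1][4]) for b in r],np.round(p,4))
    d=p[1]-p[0]; return (p[0]+p[1])/2, np.arctan2(d[1],d[0])
E
python3 - <<'E'
from h import *
p=case(-.0005,.0867,0); q=Q(YAW)
bot.movep(tip(p+[0,0,.10]),q); bot.servo_line(tip(p+[0,0,.041]),vel=.1)
print(readout.current_wrist_force(),readout.current_tcp_pos())
effector.gripper_close(50); print('w',readout.current_width(),readout.current_wrist_force())
t=np.array(readout.current_tcp_pos()); bot.servo_line(t+[0,0,.16],vel=.15); print('lifted',readout.current_width(),readout.current_wrist_force())
m,a=screw('yel',[.489,-.229],z=.22,name='y1'); print('YEL',m.round(4),round(a,4),readout.current_time())
np.save('yel.npy',[*m[:2],a])
E
```

```text
[ 0.2146944  -0.07299187 -0.24304264] [0.51617901 0.28065504 0.01359057]
w 0.63812525387145 [-0.88479363 -0.81705604  6.63030597]
lifted 0.6352621573961444 [ 0.40154599  0.32546078 -1.484748  ]
yel [(array([273.4, 100. ]), array([26.7, 18.3]), 87, np.int32(473)), (array([360.,  98.]), array([26., 18.]), 90, np.int32(451))] [[ 0.4387 -0.2308  0.03  ]
 [ 0.537  -0.2286  0.03  ]]
YEL [ 0.4879 -0.2297  0.03  ] 0.0219 33.3583
```

View pics/y1.png

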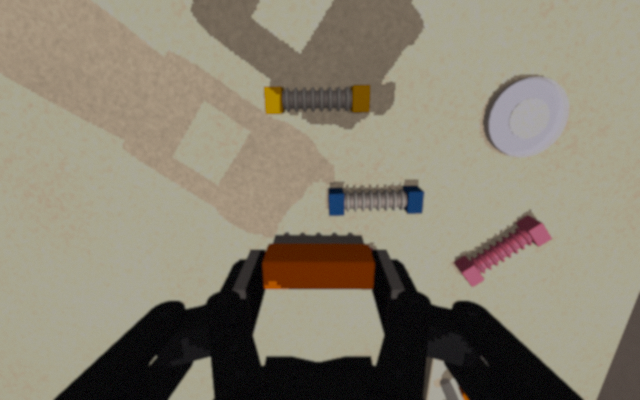

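```bash
python3 - <<'E'
from h import *
m=np.load('yel.npy'); bot.movep([m[0],m[1],.12],Q(m[2])); bot.sleep(.2)
c=cap('wrist'); t=np.array(readout.current_tcp_pos()); im=c['image']
e=Rn.from_euler('z',m[2])
for nm,y,z in [('topfar',.008,.0435),('topnear',-.008,.0435),('sidebot',.008,.0215),('toothtip',.002,-.0045)]: print(nm,np.round(proj(c,t+e.apply([0,y,z])),1))
print('ends',np.round(proj(c,t+e.apply([-.028,.008,.0435])),1),np.round(proj(c,t+e.apply([.028,.008,.0435])),1))
print([(v,*im[v,300]) for v in range(215,300,2)])
print(im[265,255:280].tolist()); print(im[265,365:385].tolist())
save(c,'y2',(190,140,450,320),3)
E
```

```text
topfar [317.6 260.8]
topnear [317.6 289.2]
sidebot [317.6 240.5]
toothtip [317.6 230.8]
ends [259.5 260.9] [375.7 260.7]
[(215, np.uint8(128), np.uint8(121), np.uint8(115)), (217, np.uint8(136), np.uint8(128), np.uint8(122)), (219, np.uint8(141), np.uint8(133), np.uint8(127)), (221, np.uint8(141), np.uint8(132), np.uint8(125)), (223, np.uint8(137), np.uint8(129), np.uint8(122)), (225, np.uint8(129), np.uint8(122), np.uint8(115)), (227, np.uint8(126), np.uint8(118), np.uint8(111)), (229, np.uint8(140), np.uint8(130), np.uint8(117)), (231, np.uint8(158), np.uint8(153), np.uint8(132)), (233, np.uint8(128), np.uint8(124), np.uint8(109)), (235, np.uint8(73), np.uint8(69), np.uint8(62)), (237, np.uint8(52), np.uint8(48), np.uint8(45)), (239, np.uint8(49), np.uint8(45), np.uint8(43)), (241, np.uint8(50), np.uint8(44), np.uint8(42)), (243, np.uint8(68), np.uint8(42), np.uint8(29)), (245, np.uint8(81), np.uint8(30), np.uint8(2)), (247, np.uint8(81), np.uint8(29), np.uint8(0)), (249, np.uint8(82), np.uint8(30), np.uint8(0)), (251, np.uint8(81), np.uint8(30), np.uint8(0)), (253, np.uint8(84), n
[... 1074 characters left out ...]
uint8(174), np.uint8(171), np.uint8(149)), (299, np.uint8(173), np.uint8(170), np.uint8(149))]
[[18, 20, 20], [16, 16, 14], [8, 8, 6], [1, 0, 1], [9, 4, 9], [18, 11, 7], [43, 20, 5], [73, 27, 0], [98, 38, 0], [109, 44, 0], [111, 42, 0], [113, 44, 0], [115, 47, 0], [111, 42, 0], [113, 44, 0], [112, 43, 0], [112, 44, 0], [112, 43, 0], [111, 43, 0], [109, 40, 0], [112, 41, 0], [110, 40, 0], [114, 44, 0], [112, 44, 0], [113, 45, 0]]
[[112, 42, 0], [111, 43, 0], [112, 42, 0], [111, 43, 0], [109, 39, 0], [110, 41, 0], [110, 42, 0], [109, 41, 0], [102, 39, 0], [81, 30, 0], [49, 20, 4], [19, 8, 7], [6, 3, 5], [10, 9, 9], [7, 8, 11], [8, 10, 9], [19, 20, 18], [34, 31, 31], [46, 42, 41], [51, 48, 47]]
```

View pics/y2.png

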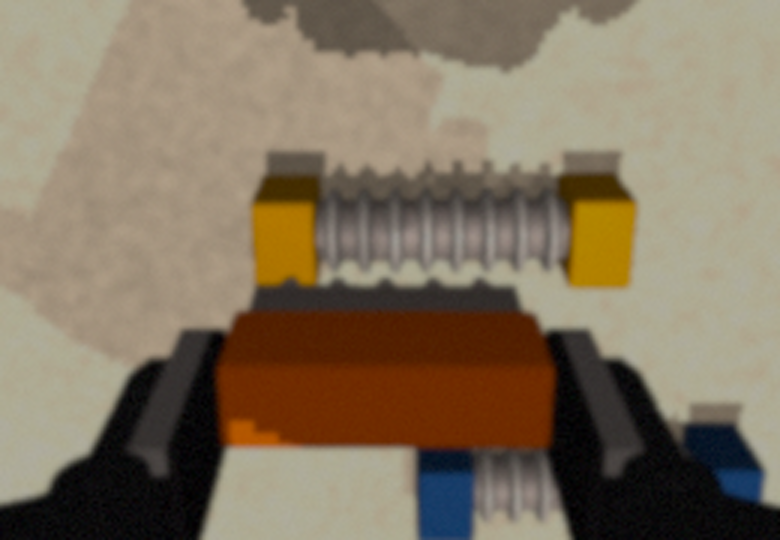

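```bash
python3 - <<'E'
from h import *
m,a=screw('yel',[.50,-.225],z=.22); print('YEL',m.round(4),round(a,4),readout.current_time())
m2,a2=screw('yel',m,z=.15,dy=.06); print('YEL',m2.round(4),round(a2,4),readout.current_time())
np.save('yel.npy',[*((m+m2)/2)[:2],(a+a2)/2])
b,a=screw('blue',[.562,-.352],z=.22); print('BLUE',b.round(4),round(a,4))
E
```

```text
yel [(array([367., 127.]), array([26., 18.]), 90, np.int32(442)), (array([282.5, 129. ]), array([26., 17.]), 90, np.int32(432))] [[ 0.458  -0.2586  0.03  ]
 [ 0.5565 -0.2563  0.03  ]]
YEL [ 0.5073 -0.2574  0.03  ] 0.0233 34.9667
yel [(array([265.5, 124. ]), array([32., 23.]), 90, np.int32(668)), (array([368.5, 121.5]), array([31., 23.]), 90, np.int32(659))] [[ 0.4586 -0.2585  0.03  ]
 [ 0.5561 -0.2562  0.03  ]]
YEL [ 0.5074 -0.2574  0.03  ] 0.0232 35.55
blue [(array([275.5, 102.9]), array([24.8, 16.1]), 86, np.int32(384)), (array([362.5, 100. ]), array([24., 15.]), 90, np.int32(374))] [[ 0.5133 -0.3566  0.03  ]
 [ 0.6124 -0.3534  0.03  ]]
BLUE [ 0.5629 -0.355   0.03  ] 0.0323
```

```bash
cat >> h.py <<'E'
def press(m,dx=0,dy=0,lo=.0265,F=5):
    """m = x,y,yaw of screw; lower the held leaf on it"""
    p=np.array([m[0],m[1],0])+Rn.from_euler('z',m[2]).apply([dx,dy,0])
    bot.movep(p+[0,0,.085],Q(m[2])); bot.servo_line(p+[0,0,.040],vel=.1); bot.sleep(.2); f0=np.array(readout.current_wrist_force())
    r=bot.servo_line(p+[0,0,lo],vel=.015,stop_force=F); print(r,np.round(readout.current_tcp_pos(),4),(np.array(readout.current_wrist_force())-f0).round(1),np.round(readout.current_moment(),2))
    return p
E
python3 - <<'E'
from h import *
m=np.load('yel.npy'); press(m)
c=cap('wrist'); save(c,'y3',(190,120,450,320),3)
print(readout.current_time())
E
```

```text
True [ 0.5073 -0.2575  0.0299] [-1.5  0.   6.7] [0.06 0.16 0.01]
38.825
```

```bash
python3 - <<'E'
from h import *
t=np.array(readout.current_tcp_pos()); f0=np.array(readout.current_wrist_force())
def s(l): print(l,np.round(readout.current_tcp_pos(),4),np.round(readout.current_wrist_force(),1),np.round(readout.current_moment(),2))
s('0')
bot.servo_line(t+[-.0008,0,-.0002],vel=.01); s('-x')
r=bot.servo_line(t+[-.0008,0,-.003],vel=.01,stop_force=5); s(r)
E
```

```text
0 [ 0.5073 -0.2574  0.0299] [-0.5  0.3  6.1] [0.08 0.17 0.02]
-x [ 0.5067 -0.2576  0.03  ] [1.  0.  3.7] [-0.02 -0.24 -0.07]
True [ 0.5068 -0.2577  0.0299] [-2.2  0.7  7. ] [0.13 0.38 0.03]
```

View pics/y3.png

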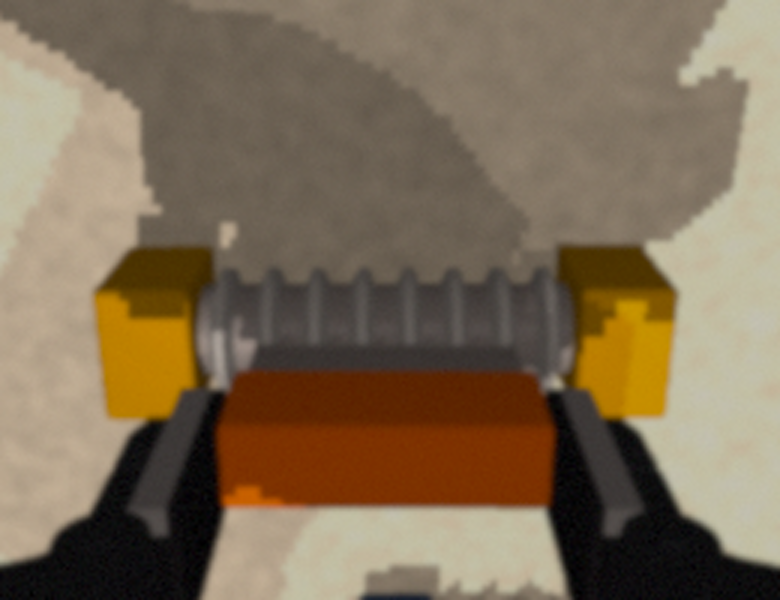

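```bash
python3 - <<'E'
from h import *
m=np.load('yel.npy'); t=np.array(readout.current_tcp_pos())
bot.servo_line([m[0],m[1],.0293],vel=.01); bot.sleep(1.3); print(np.round(readout.current_tcp_pos(),4),np.round(readout.current_wrist_force(),1))
bot.servo_line([m[0],m[1],.10],vel=.1)
b1,a1=screw('blue',[.562,-.355],z=.22); b2,a2=screw('blue',b1,z=.15,dy=.06); print(b1,a1,b2,a2)
b=[*((b1+b2)/2)[:2],(a1+a2)/2]; np.save('blue.npy',b)
press(b); s=lambda l:print(l,np.round(readout.current_tcp_pos(),4),np.round(readout.current_wrist_force(),1),np.round(readout.current_moment(),2))
bot.servo_line([b[0],b[1],.0293],vel=.01); bot.sleep(1.4); s('held')
c=cap('wrist'); save(c,'b3',(190,120,450,320),3); print(readout.current_time())
im=c['image'];r=box(c,'blue'); print([np.round(x[0][0],1) for x in r[:3]], [np.round(x[0][0],1) for x in box(c,'leaf',(240,200,400,300))[:1]])
E
```

```text
[ 0.5071 -0.2576  0.0299] [-3.7  0.4 10.4]
blue [(array([275.1, 100.4]), array([25.4, 15.8]), 85, np.int32(391)), (array([362.5,  98. ]), array([24., 15.]), 90, np.int32(386))] [[ 0.5131 -0.3564  0.03  ]
 [ 0.6122 -0.3538  0.03  ]]
blue [(array([369., 120.]), array([30., 18.]), 90, np.int32(569)), (array([263.5, 123. ]), array([30., 19.]), 90, np.int32(508))] [[ 0.5122 -0.3561  0.03  ]
 [ 0.612  -0.3534  0.03  ]]
[ 0.5626723  -0.35507818  0.03      ] 0.026108800896457344 [ 0.56213553 -0.35473605  0.03      ] 0.026801200769628712
True [ 0.5624 -0.355   0.03  ] [-1.9  0.7  6.5] [ 0.1   0.12 -0.01]
held [ 0.5625 -0.3551  0.0299] [-2.3  0.8  6.3] [ 0.2   0.53 -0.04]
46.9833
[array([238.8, 236.1]), array([396.5, 236.5])] [array([318. , 265.6])]
```

```bash
python3 - <<'E'
from h import *
import pickle
t=np.array(readout.current_tcp_pos()); bot.servo_line(t+[0,0,.12],vel=.15)
p=case(-.0005,.0867,0); q=Q(YAW)
bot.movep(p+[0,0,.12],q); bot.servo_line(p+[0,0,.05],vel=.12); bot.sleep(.2); print(readout.current_wrist_force())
r=bot.servo_line(p+[0,0,.0125],vel=.02,stop_force=4); print(r,np.round(readout.current_tcp_pos(),4),np.round(readout.current_wrist_force(),1))
E
```

```text
[ 0.13289527  0.06385598 -1.01296042]
True [0.5159 0.2805 0.0141] [-0.1 -0.8  5.5]
```

```bash
python3 - <<'E'
from h import *
effector.let_go(); t=np.array(readout.current_tcp_pos()); print(readout.current_width()); bot.servo_line(t+[0,0,.10],vel=.15)
bot.movep(case(0,.087+.022,.17),Q(YAW)); bot.sleep(.2); c=cap('wrist'); im=c['image']
r,st,ce=box(c,'leaf',(150,50,480,330))[0]; print(st,ce, im[st[1]:st[1]+st[3],330,0].tolist())
for z in (.057,): print(rel(ray(c,ce[0],st[1]+8,z)),rel(ray(c,ce[0],st[1]+st[3]-1,z)),rel(ray(c,st[0],st[1]+10,z)),rel(ray(c,st[0]+st[2]-1,st[1]+10,z)))
# yellow and blue now
m,a=screw('yel',np.load('yel.npy'),z=.15); b,a2=screw('blue',np.load('blue.npy'),z=.15)
print(m,a,b,a2); np.save('yel.npy',[*m[:2],a]); np.save('blue.npy',[*b[:2],a2]); print(readout.current_time())
E
```

```text
0.9996418536221091
[ 289  194   59   24 1281] [317.77127244 205.64871194] [41, 73, 100, 110, 114, 118, 135, 176, 215, 229, 232, 233, 233, 233, 233, 232, 234, 233, 233, 233, 227, 205, 152, 95]
[-0.9 93.4] [-0.9 77.4] [-29.5  91.3] [28.1 91.3]
yel [(array([371. ,  97.5]), array([33., 24.]), 90, np.int32(724)), (array([265.1, 100.1]), array([33.8, 23.9]), 86, np.int32(705))] [[ 0.4592 -0.2591  0.03  ]
 [ 0.5562 -0.2568  0.03  ]]
blue [(array([372.5,  97. ]), array([30., 19.]), 90, np.int32(601)), (array([264.2, 100.4]), array([32.2, 19.3]), 86, np.int32(562))] [[ 0.513  -0.3567  0.03  ]
 [ 0.6123 -0.3537  0.03  ]]
[ 0.50770986 -0.25791014  0.03      ] 0.023886370252245596 [ 0.56268532 -0.35516382  0.03      ] 0.03021687708893349
57.8333
```

```bash
cat >> h.py <<'E'
def pack(m,bay_y,gx=0,tz=.005,F=60):
    """grip the screw gx along it from its centre, shut-tip height tz on the bench; lay in bay"""
    q=Q(m[2]-np.pi/2); p=np.array([m[0],m[1],0])+Rn.from_euler('z',m[2]).apply([gx,0,0])
    bot.movep(tip(p+[0,0,.12]),q); bot.servo_line(tip(p+[0,0,tz]),vel=.12); print(np.round(readout.current_tcp_pos(),4),np.round(readout.current_wrist_force(),1))
    effector.gripper_close(F); print('w',readout.current_width())
    bot.servo_line(tip(p+[0,0,tz+.14]),vel=.15); bot.sleep(.2); print('w',readout.current_width(),np.round(readout.current_wrist_force(),1),np.round(readout.current_moment(),2))
    q=Q(YAW-np.pi/2); d=case(gx,bay_y,0)
    bot.movep(tip(d+[0,0,tz+.14]),q); bot.sleep(.2)
    bot.servo_line(tip(d+[0,0,tz+.035]),vel=.1); bot.sleep(.2)
    r=bot.servo_line(tip(d+[0,0,tz+.023]),vel=.02,stop_force=5); print(r,'tip rise',np.round(np.array(readout.current_tcp_pos())[2]+.028-tz,4),np.round(readout.current_wrist_force(),1),np.round(readout.current_moment(),2))
E
python3 - <<'E'
from h import *
pack(np.load('yel.npy'),-.028); c=cap('wrist'); save(c,'y5'); print(readout.current_time())
E
```

```text
[ 0.5082 -0.2582 -0.0222] [-0.2 -1.   1.5]
w 0.28835462765628733
w 0.2847174486981582 [ 0.   0.3 -4.6] [-0.03 -0.02  0.02]
True tip rise 0.0256 [-1.5  1.1  6.7] [-0.07  0.15  0.02]
66.0583
```

```bash
python3 - <<'E'
from h import *
t=np.array(readout.current_tcp_pos()); bot.servo_line(t+[0,0,.004],vel=.05); bot.servo_line(t+[0,0,.004]-.002*ey(),vel=.02)
bot.sleep(.2); r=bot.servo_line(t-[0,0,.002]-.002*ey(),vel=.02,stop_force=4); print(r,np.round(readout.current_tcp_pos(),4),t.round(4))
effector.let_go(); t=np.array(readout.current_tcp_pos()); bot.servo_line(t+[0,0,.12],vel=.15)
b,a2=screw('blue',np.load('blue.npy'),z=.15); print(b,a2)
pack([*b[:2],a2],.034,gx=-.048,tz=.021,F=100); print(readout.current_time())
c=cap('wrist'); save(c,'b5',s=1.25)
E
```

```text
True [0.5091 0.1641 0.0026] [0.509  0.166  0.0026]
blue [(array([371.5,  96.5]), array([31., 19.]), 90, np.int32(620)), (array([263.4, 100. ]), array([31.3, 19.2]), 86, np.int32(569))] [[ 0.513  -0.3567  0.03  ]
 [ 0.612  -0.3536  0.03  ]]
[ 0.56250555 -0.35516823  0.03      ] 0.030826171626054867
[ 0.515  -0.357  -0.0061] [ 0.3 -0.7 -0.4]
w 0.3102513842157574
w 0.3078300642849584 [-0.1  0.3 -3.7] [-0.01  0.16  0.02]
True tip rise 0.0259 [-1.3 -0.6  5. ] [-0.08  0.18 -0.02]
79.4833
```

```bash
python3 - <<'E'
from h import *
effector.let_go(); print(np.round(readout.current_wrist_force(),1),readout.current_width()); t=np.array(readout.current_tcp_pos()); bot.servo_line(t+[0,0,.12],vel=.12)
bot.movep(case(0,-.02,.20),Q(YAW)); bot.sleep(.2); c=cap('wrist'); save(c,'end1',(200,0,520,280),2.1)
for n in ('blue','yel'): print(n,[(rel(ray(c,*x[0][0],.055)),x[1][4]) for x in box(c,n,(230,0,400,300))[:4]])
print(rel(ray(c,*box(c,'leaf',(230,0,400,300))[0][2],.057)),readout.current_time())
E
```

```text
[ 0.1  0.6 -0.1] 0.9963208746525123
blue [(array([49.1, 34.7]), np.int32(512)), (array([-49.1,  35.4]), np.int32(507))]
yel [(array([ 48.3, -26.3]), np.int32(565)), (array([-47.9, -26.3]), np.int32(562))]
[ 0.4 86.1] 83.0417
```

View pics/end1.png

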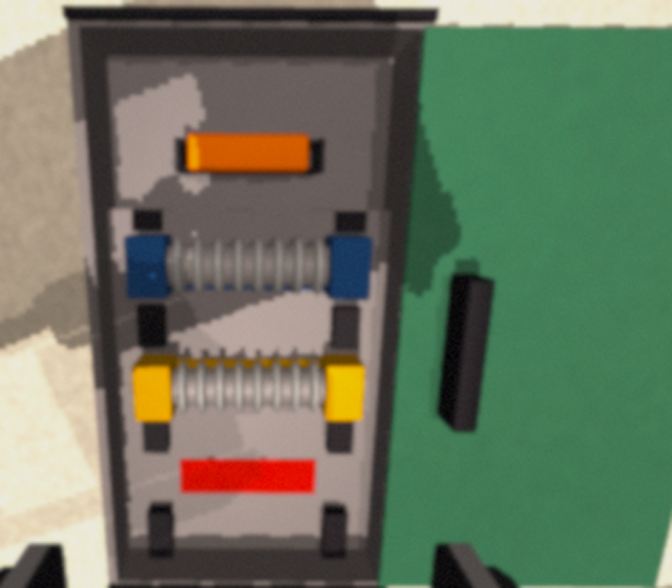

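```bash
python3 - <<'E'
from h import *
b=np.array([.6103,.1886,0]); q=Q(YAW)
bot.movep(tip(b+[0,0,.16]),q); bot.servo_line(tip(b+[0,0,.073]),vel=.1); print(np.round(readout.current_wrist_force(),1))
effector.gripper_close(60); print('w',readout.current_width())
r=bot.servo_line(tip(b+[0,0,.073])-.165*ex(),vel=.08,stop_force=20); p=np.array(readout.current_tcp_pos()); print(r,p.round(4),rel(p),np.linalg.norm((p-tip(b))[:2]),np.round(readout.current_wrist_force(),1))
bot.sleep(.3); effector.let_go(); p=np.array(readout.current_tcp_pos()); bot.servo_line(p+[0,0,.11],vel=.15)
bot.movep([.46,.19,.40],Q(0)); bot.sleep(.2); c=cap('wrist'); g=cv2.inRange(cv2.cvtColor(c['image'],cv2.COLOR_RGB2HSV),(60,100,30),(85,255,255)); g[270:]=0; g[:,:290]=0
n,l,st,ce=cv2.connectedComponentsWithStats(g); i=1+np.argmax(st[1:,4]); R=cv2.minAreaRect(np.argwhere(l==i)[:,::-1].astype(np.float32))
print([rel(ray(c,*k,.067)) for k in cv2.boxPoints(R)],readout.current_time())
save(c,'end2'); s=cap('top'); save(s,'top2')
E
```

```text
[-0.1  0.4 -0.2]
w 0.1257206539855618
True [0.4608 0.1992 0.0454] [-50.3   2.1] 0.14987073829549777 [10.6  1.2 -5.3]
[array([ -81.1, -136.6]), array([-74.4, 134.3]), array([ 74.5, 134.1]), array([  96. , -138.9])] 90.0583
```

```bash
python3 - <<'E'
from h import *
a=cv2.resize(cv2.imread('pics/top0.png'),(640,400)).astype(int); b=cv2.imread('pics/top2.png').astype(int)
for n,u,v in [('tape',417,204),('dish',491,217),('flask',225,268),('pink',580,273),('pink2',555,215)]:
    u,v=int(u/1.25),int(v/1.25); print(n,np.abs(a-b)[v-18:v+18,u-18:u+18].mean().round(1))
c=cap('wrist'); im=c['image']; 
# bar position (dark pixels on the cover)
k=cv2.inRange(im,(0,0,0),(45,45,45)); k[230:]=0;k[:100]=0;k[:,:302]=0;k[:,380:]=0
n,l,st,ce=cv2.connectedComponentsWithStats(k); print([(st[i],rel(ray(c,*ce[i],.09))) for i in range(1,n) if st[i,4]>80])
print(np.round(readout.current_wrist_force(),1),readout.current_time())
bot.hand_in()
E
```

```text
tape 7.0
dish 7.1
flask 14.7
pink 6.8
pink2 6.7
[(array([315, 125,   9,  45, 278], dtype=int32), array([-50. ,   1.6]))]
[ 0.3 -0.2  0. ] 90.1583
the job is handed in; nothing more can be done
```

The job is handed in, done in the order asked, at about 90 s on the robot clock. There was no red screw on the bench, and I left the two pink look-alikes alone.

**Checks on the screws:** The yellow screw was knocked aside before I reached it, so I located it again first. I seated the leaf on yellow, then blue, and held it more than a second on each. Both seated at the same tool height (0.030 m), which matches teeth fully home. Riding on the crests would have read about 4 mm higher.

**Packing:** After packing, the wrist picture showed:
- The leaf hung in its stand.
- Yellow in bay 2 and blue in bay 3, both between their saddles.

I set each about 2 mm off-centre, to leave room for the fingers when releasing blue.

**Cover:** It slid 149.9 mm back against its stop, and the bar stayed there after release.

**What failed or disagreed:**
- **Grip point:** The shut finger tips turned out to be about 28 mm behind the reported TCP, not at it. My first grip on the cover bar closed on nothing. I measured the offset by touching the bench and allowed for it from then on.
- **Bay floor:** The bay floor turned out to be at 25 mm above the bench, where I had first read 10 mm.
- **Bystanders:** I only compared the top camera picture before and after. The tape and dish areas show only noise-level change. The flask area differs a little more (14.7 against about 7), possibly from the arm's changed shadow, and I did not look at that picture. The arm's planned path did not go near the flask.

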